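# Close up the fibre splicer: tap the raised clamp flap down, then shut its wind cover

### The job

Close up the fibre splicer for the night so that no dust reaches its fibre grooves: with the fingertips lightly press the raised left clamp flap down flat onto its block, and only then tip the wind cover forward and push it gently fully shut over both clamps; press and push only, grip nothing. Do not touch the right clamp flap, which is down already, leave the heater lid at the back standing open as it is (the heater is still cooling), disturb none of the things lying round the splicer, and withdraw clear at the end.

Things in the scene. Friction and masses are not known exactly. Their poses are not given: they have to be found in the camera images.
- splicer: Dark blue fibre fusion splicer, 168 (x) x 150 (y) x 83 mm high when shut, fixed to the bench. Origin: centre of its underside, 2 mm above the bench zero. Its x axis points from its front (robot side) to its back, y to its left as the robot sees it, z up. Every other offset given below is in mm in this frame. Body top at z 40, a hinged wind cover and heater lid above it.
- clamp_well (a point): Centre of the floor of the open well, (-18, 0, 40), in which the two fibre clamps stand: well x -53 to 16, y -67 to 67. Its front wall (x -58 to -53) and side walls (|y| 67 to 75) rise to z 58, its back wall (x 16 to 24) to z 56. Left clamp block y 24 to 56, right one y -56 to -24, both x -30 to -6, up to z 50; electrode block between them |y| < 12, up to z 50.
- splicer_clamp_l (a joint): Left clamp flap: plate 33 mm long from its hinge, 26 mm wide (y 27 to 53), 4 mm thick. Hinge line along y at x -4, z 51.5. 0 rad = flat, top at z 54, reaching forward to x -37; grows as the free front edge swings up and back. Starts 0.55 to 0.95 rad. Light friction, stays where left; pressed on its upper face it gives way to a few newtons or less (moved slowly) until it stops at 0.
- left_flap_edge (a point): On the upper face of the left clamp flap, on its middle line, 3 mm from the free edge (30 mm from the hinge); at (-34, 40, 54) when the flap is down. Moves with the flap.
- splicer_clamp_r: Right clamp flap, like the left one, at y -53 to -27; lies flat (top at z 54), not to be touched. This frame coincides with the splicer's own (origin under the splicer's centre).
- splicer_wind_cover (a joint): Wind cover: hood open below, 150 wide (y), 72 deep, 23 high. Hinge line along y at x 21, z 62. 0 rad = shut, flat top at z 82 over x -58 to 14; grows as its front edge swings up and back. Starts 1.58 to 1.72 (stop 1.745): upright, flat outer face to the back, upper end at z 140. Light friction, stays upright; follows a push of 1 to 3 N on the outer face and may sink shut by itself near the end.
- cover_edge (a point): Middle of the wind cover's front top edge, on its outer face; at (-58, 0, 82) when shut, the uppermost rear edge of the raised cover at the start. Moves with the cover.
- splicer_heater_lid (a joint): Heater lid at the back: plate 108 wide (y), 36 deep, 5 thick, hinge line along y at x 79, z 56. 0 rad = shut forward over the trough (x 42 to 78); starts 1.4 to 1.65 rad open, upright, its edge at about z 92, 20 to 35 mm behind the raised wind cover (above z 100 that cover can be reached freely from behind). To be left as it is.
- heater_lid_edge (a point): Middle of the free edge of the heater lid, outer face.
- cleaver: Black fibre cleaver, 59 x 110 x 37 mm, loose on the bench to the right of the splicer; origin under its centre. Bystander.
- pump_bottle: Square solvent dispenser with a round pump top, 66 x 66 x 136 mm, loose, behind on the right; origin under its centre. Bystander.
- torque_wrench: Small torque wrench with an orange handle, 18 x 140 x 14 mm, loose, lying to the left of the splicer; origin under its centre. Bystander.
- tweezers_a: Steel tweezers, 13 x 121 x 11 mm, loose, farther left of the splicer; origin under its centre. Bystander.
- adapter_1: Brass coaxial adapter standing upright, 16 x 18 x 28 mm, loose, close behind the splicer; origin under its centre. Bystander.
- adapter_2: Steel coaxial adapter standing upright, 16 x 18 x 28 mm, loose, close behind the splicer; origin under its centre. Bystander.
- steel_dish: Small round steel dish, 53 mm across, 18 mm high, loose, close behind the splicer; origin under its centre. Bystander.

How it is judged:
By the outcome, as a careful person would: the job done as asked, in the order asked, and still so for the second after the job is handed in, with the robot touching nothing.
It also fails if it takes over 51 s, if anything falls off the work surface, if the arm or the gripper's body presses on something with over 40 N, if the wrist force passes 120 N, or if a joint passes its speed limit or range.

### The arm

A 7-joint arm with a two-finger parallel gripper is mounted at the origin on a cart in front of the work surface, level with it; the furniture and walls round the work are solid. World frame = base frame: x ahead of the robot, y to its left, z up, the work surface at z = 0. Lengths are in m, angles in degrees, forces in N, time in s.
With the tool pointing down it reaches from about 0.425 to 0.95 m from the base axis. Payload 4.7 kg.
Tool frame: the origin (TCP) lies at the very end of the fingers, on their centre line; the grasp point (between the pads) lies 19 mm behind it (arm.pinch_z is the distance from the TCP to the grasp point, in m); z points along the fingers, y is the line along which they close (so a half turn about z gives the same grasp; the last joint's range is limited). The gripper opens to 87 mm and grips with 3 to 60 N. Pads are 19 mm wide; open, the fingers measure 117 mm over their backs; the gripper's body (75 mm by 190 mm) begins 51 mm behind the grasp point.
Start: joints at [-71.385, 26.849, -2.785, 87.806, 1.381, 65.374, -4.715], TCP at [0.234, 0.633, 0.223] pointing down, gripper open.
Joint ranges: [-148.3, 148.3], [-19.14, 114.17], [-79.39, 73.82], [5.75, 140.21], [-59.74, 239.74], [12.07, 113.84], [-152.46, 152.46]. Speed limits (degrees/s): [147.25, 147.25, 180, 180, 180, 180, 180].

### API

Orientations are given as a 3x3 rotation matrix whose columns are the frame's x, y, z axes.
In Python, from rig import arm gives the robot as it stands. Calls block until the motion is done:
- arm.move_ptp(position, orientation): joint-space move of the TCP to a pose.
- arm.move_linear(position, rotation=None, v=0.15): straight line of the TCP; rotation=None keeps the orientation; v is the mean speed in m/s.
- arm.move_joints(angles): joint-space move.
- arm.move_gripper(opening, strength=None): finger opening in m; strength is the grip in N (None keeps the last); returns when the fingers have stopped.
- arm.sleep(seconds).
- arm.ik(position, orientation): joint angles nearest the present ones, or None.
- arm.sense(): the state.
- arm.camera(name): name is "side" or "top" or "wrist"; returns a dict with "pixels" (480x640x3 uint8, red, green, blue), "z_map" (480x640 float32, m along the optical axis (not along the pixel's ray), 0 where there is no reading), "fov_y" (degrees; the focal length in pixels is half the picture's height over the tangent of half this angle, whatever the lens; pixels are square), "cx", "cy" (the principal point, pixels), "T" (4x4, takes a point from camera to world coordinates); the wrist camera has in their place "hand_eye" (4x4, takes a point from camera to tool coordinates, whose origin is the TCP and whose axes are the flange's). Camera axes: x right, y down, z forward; pixel columns grow to the right and rows downward; lengths in m; the calibration is good to about 2 mm. A picture is of the moment at which its call begins: read the wrist's pose just before it.
A pose or a line that the arm cannot do raises arm.PlanningError and nothing moves.
- arm.job_done(): hands the job in; it is judged then, once.
Trained networks look in the newest picture that a camera, given by its name, has taken for a name from the list of things; names that differ only in an ending like _2 or _b are one class to them, and where a whole thing is asked for, a point or a joint stands for the part that bears it (a point fixed in the world has none). Each returns a list of dicts, best first, with "score" (0 to 1); they miss things now and then, are a little off and sometimes report something else, mostly with a low value. They report only what shows in the picture. A call takes as long as a camera call.
- arm.silhouettes(camera, query): "mask" (480x640 bool, what is visible of it) and "box" ([left, top, width, height] in pixels, round what is visible of it).
The state is a dict: "clock": time; "joint_positions": joint angles; "joint_vel": joint speeds; "tau": joint torques, N m; "ee_pos": TCP position; "tcp_rot": TCP orientation; "force": force on the tool from outside, world axes, zero at the start; "torque": the same for the moment, N m; "gripper_width": finger opening in m; "gripper_force": force on a finger pad.
Only numpy, scipy, OpenCV 4.12 (cv2) and the standard library are available. Lean on these libraries where they do the work, as an engineer would, in place of code of your own. Each camera call takes 0.05 s, during which the arm holds its last target. There are 200 camera calls.

## Working session

There is one attempt and no reset: what is moved stays moved. The work goes in short steps, each a Python script; the robot and the scene stay as the last script left them, time stands still between calls to the robot, and variables do not carry over. Pictures are saved under pics/ and viewed, at most 10 in all, crops included, and the job is handed in when it is done.

```bash
ls; mkdir -p pics; python3 - <<'E'
from rig import arm
import cv2,numpy as np
s=arm.sense();print(s['clock'],s['ee_pos'],s['tcp_rot'],s['gripper_width'])
for n in('top','side'):
    c=arm.camera(n);cv2.imwrite(f'pics/{n}0.png',c['pixels'][:,:,::-1]);np.savez(f'{n}0.npz',**c)
    print(n,c['fov_y'],c['cx'],c['cy'],c['T'].round(3).tolist())
    for q in('splicer','splicer_wind_cover','splicer_clamp_l','splicer_heater_lid'):
        print(q,[(round(d['score'],2),d['box']) for d in arm.silhouettes(n,q)[:2]])
E
```

```text
pics
rig.py
0.0 [0.23366775 0.63263559 0.22147282] [[-9.38055776e-01  3.46483760e-01 -6.04907778e-04]
 [ 3.46484281e-01  9.38053963e-01 -1.84568580e-03]
 [-7.20640187e-05 -1.94094726e-03 -9.99998114e-01]] 0.08675705578164151
top 45.56989057108134 318.0451010626789 238.81085356587658 [[0.02, -0.983, 0.182, 0.408], [-1.0, -0.023, -0.015, -0.187], [0.019, -0.182, -0.983, 1.232], [0.0, 0.0, 0.0, 1.0]]
splicer [(0.96, [291.2, 242.5, 84.5, 92.1])]
splicer_wind_cover [(0.77, [298.0, 252.9, 79.0, 31.8])]
splicer_clamp_l [(0.63, [344.1, 293.4, 16.2, 16.1]), (0.48, [306.0, 290.0, 10.6, 10.4])]
splicer_heater_lid [(0.75, [312.3, 245.5, 57.6, 11.8])]
side 48.20562588003714 319.45131191174636 243.85158978175184 [[-0.861, -0.293, 0.417, 0.253], [-0.509, 0.509, -0.694, 0.408], [-0.009, -0.809, -0.587, 0.607], [0.0, 0.0, 0.0, 1.0]]
splicer [(0.9, [313.1, 199.0, 133.2, 132.3]), (0.57, [393.5, 252.2, 19.2, 14.9])]
splicer_wind_cover [(0.73, [326.5, 192.3, 65.5, 81.0])]
splicer_clamp_l [(0.69, [310.5, 196.8, 134.9, 133.0]), (0.54, [391.9, 252.9, 21.7, 14.5])]
splicer_heater_lid [(0.47, [322.9, 242.3, 7.6, 18.7])]
```

```bash
python3 - <<'E'
import cv2
a=cv2.imread('pics/top0.png')[200:370,220:460];cv2.imwrite('pics/a.png',cv2.resize(a,(792,561),interpolation=2))
a=cv2.imread('pics/side0.png')[160:350,260:500];cv2.imwrite('pics/b.png',cv2.resize(a,(757,600),interpolation=2))
E
```

```text
(no output)
```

View pics/a.png

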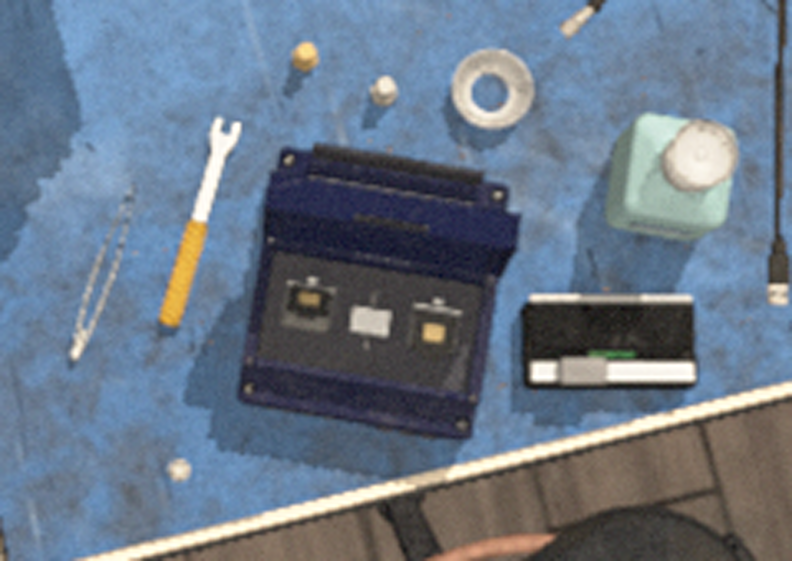

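View pics/b.png

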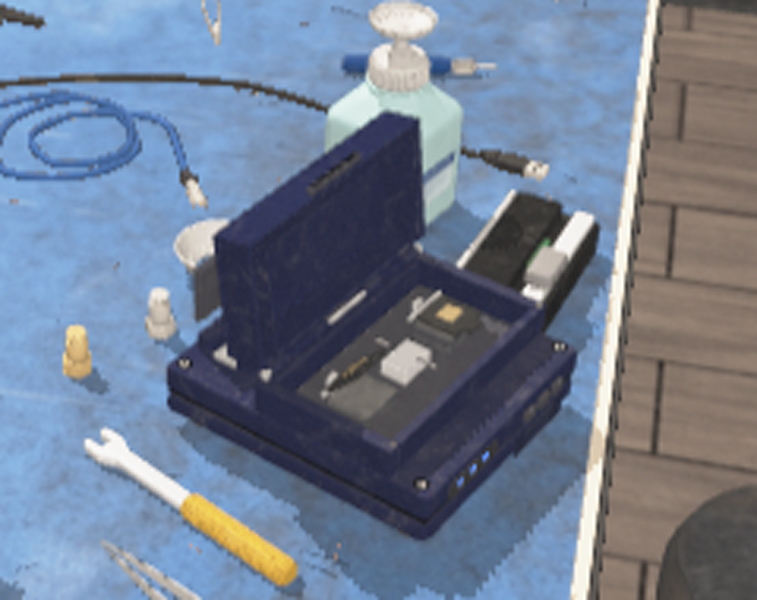

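The top view (3.3x crop) shows the splicer turned about -9°, with its front corners near (245,400) and (470,435). The left flap is raised near (308,300) and the cover is upright. The side view confirms this, with the flap up at about (355,370) and the heater lid standing at (205,290). Next I fit the pose from depth.

```bash
cat >h.py <<'E'
import numpy as np
from scipy.optimize import least_squares
def cloud(c,T=None):
    z=c['z_map'].astype(float);f=240/np.tan(np.radians(float(c['fov_y']))/2)
    v,u=np.mgrid[:480,:640]
    P=np.stack([(u-c['cx'])*z/f,(v-c['cy'])*z/f,z],-1)
    T=c['T'] if T is None else T
    P=P@T[:3,:3].T+T[:3,3];P[z==0]=np.nan
    return P
def toS(P,pose):
    x,y,a=pose;c,s=np.cos(a),np.sin(a)
    d=P-np.array([x,y,.002]);return d@np.array([[c,-s,0],[s,c,0],[0,0,1]])
# boxes of the fixed parts (mm): lo, hi
B=np.array([[-84,-75,0,84,75,40],[-58,-75,40,-53,75,58],[-58,67,40,24,75,58],[-58,-75,40,24,-67,58],[16,-75,40,24,75,56],
 [-30,24,40,-6,56,50],[-30,-56,40,-6,-24,50],[-20,-12,40,-5,12,50],[-37,-53,50,-4,-27,54]],float)/1e3
def sdf(P):
    d=[]
    for b in B[:7]:
        c=(b[:3]+b[3:])/2;h=(b[3:]-b[:3])/2;q=abs(P-c)-h
        d.append(np.linalg.norm(np.maximum(q,0),axis=-1)+np.minimum(q.max(-1),0))
    return np.min(d,axis=0)
def fit(P,p0):
    # free z offset too; outlier-robust; P world points around the splicer, above bench
    p=np.r_[p0,0.]
    for it in range(3):
        Q=toS(P-[0,0,p[3]],p[:3])
        k=(abs(Q[:,0])<.095)&(abs(Q[:,1])<.085)&(Q[:,2]>.012)&(Q[:,2]<.062)
        r=least_squares(lambda q:sdf(toS(P[k]-[0,0,q[3]],q[:3])),p,loss='soft_l1',f_scale=.002,x_scale=[.01,.01,.1,.01]);p=r.x
    return p,k.sum(),np.median(abs(r.fun))
E
cat >m.py <<'E'
import cv2
from h import *
for n in('top','side'):
    c=dict(np.load(n+'0.npz'));P=cloud(c)
    if n=='top':
        k=P[290,333];p0=[k[0],k[1],-.16];print(k)
    W=P.reshape(-1,3);W=W[np.isfinite(W).all(1)];W=W[(W[:,2]>.012)&(np.hypot(W[:,0]-p0[0],W[:,1]-p0[1])<.14)]
    p,m,e=fit(W,p0);print(n,p.round(4),m,e)
    p0=p[:3]
    Q=toS(W-[0,0,p[3]],p[:3])*1e3
    f=Q[(abs(Q[:,1]-40)<11)&(Q[:,0]>-40)&(Q[:,0]<-2)&(Q[:,2]>52)&(Q[:,2]<90)];print('flap',f.round(0).tolist()[:25])
    o=Q[(abs(Q[:,1])<70)&(Q[:,2]>75)&(Q[:,0]>0)];print('cover',np.percentile(o,[1,50,99],axis=0).round(0).tolist())
E
python3 m.py
```

```text
[ 0.52022771 -0.23703562  0.05301617]
top [ 0.5264 -0.2391 -0.1591  0.0009] 4045 0.0017805472290872287
flap [[-7.0, 47.0, 57.0], [-6.0, 45.0, 52.0], [-6.0, 43.0, 53.0], [-5.0, 37.0, 52.0], [-10.0, 51.0, 57.0], [-10.0, 49.0, 60.0], [-9.0, 47.0, 53.0], [-9.0, 45.0, 58.0], [-8.0, 43.0, 53.0], [-8.0, 41.0, 56.0], [-8.0, 39.0, 56.0], [-7.0, 37.0, 56.0], [-7.0, 35.0, 57.0], [-6.0, 33.0, 54.0], [-12.0, 50.0, 59.0], [-12.0, 48.0, 60.0], [-11.0, 46.0, 57.0], [-11.0, 44.0, 60.0], [-10.0, 42.0, 57.0], [-11.0, 40.0, 61.0], [-10.0, 38.0, 59.0], [-9.0, 36.0, 57.0], [-9.0, 34.0, 56.0], [-9.0, 32.0, 59.0], [-8.0, 30.0, 54.0]]
cover [[23.0, -68.0, 77.0], [39.0, 0.0, 136.0], [79.0, 68.0, 144.0]]
side [ 0.5278 -0.2397 -0.1495  0.0019] 6372 0.0010989445149030656
flap [[-21.0, 29.0, 71.0], [-17.0, 29.0, 68.0], [-21.0, 32.0, 71.0], [-25.0, 36.0, 76.0], [-23.0, 30.0, 71.0], [-19.0, 34.0, 70.0], [-21.0, 35.0, 71.0], [-25.0, 38.0, 75.0], [-26.0, 37.0, 75.0], [-28.0, 37.0, 76.0], [-17.0, 37.0, 69.0], [-19.0, 37.0, 69.0], [-23.0, 41.0, 74.0], [-26.0, 43.0, 77.0], [-26.0, 39.0, 74.0], [-27.0, 39.0, 75.0], [-13.0, 36.0, 64.0], [-16.0, 38.0, 66.0], [-19.0, 40.0, 69.0], [-23.0, 44.0, 74.0], [-25.0, 44.0, 75.0], [-27.0, 44.0, 76.0], [-24.0, 36.0, 69.0], [-7.0, 33.0, 56.0], [-13.0, 39.0, 64.0]]
cover [[19.0, -66.0, 76.0], [39.0, -5.0, 108.0], [76.0, 67.0, 143.0]]
```

```bash
cat >r.py <<'E'
import numpy as np
from rig import arm
X,Y,A=.5271,-.2394,-.153
c,s=np.cos(A),np.sin(A);RS=np.array([[c,-s,0],[s,c,0],[0,0,1]])
def W(x,y,z): return RS@(np.array([x,y,z])/1e3)+[X,Y,.003]   # splicer mm -> world (2 mm + 1 mm camera z bias)
def R(tilt,sg=-1):  # tilt>0: hand leans to the robot, tip forward
    t=np.radians(tilt);z=np.array([np.sin(t),0,-np.cos(t)]);y=np.array([0,-sg,0.]);x=np.cross(y,z)
    return RS@np.stack([x,y,z],1)
def cover(th,r): # point on the outer face
    return 21-r*np.cos(th)+20*np.sin(th),62+r*np.sin(th)+20*np.cos(th)
def F(): return arm.sense()['force']@RS
E
python3 - <<'E'
from r import *
for sg in(-1,1):
  for t in(0,15,25):
    print(sg,t,[None if (q:=arm.ik(W(*p),R(t,sg))) is None else np.round(q).astype(int).tolist() for p in[(-16,40,180),(-16,40,90),(-22,40,58),(74,0,200),(74,0,115),(-30,0,82)]])
print(F(),arm.camera('wrist')['hand_eye'].round(3).tolist())
E
```

```text
-1 0 [[-17, 21, 43, 109, -17, 56, 115], [-8, 27, 32, 113, -20, 45, 116], [-5, 29, 28, 115, -20, 41, 117], [-9, 30, 41, 95, -21, 64, 119], [-4, 33, 33, 99, -21, 54, 119], [-7, 29, 37, 114, -24, 45, 125]]
-1 15 [[-19, 13, 43, 119, -21, 38, 119], [7, 19, 14, 123, -17, 24, 115], [13, 22, 6, 125, -14, 20, 113], [-10, 22, 39, 106, -26, 45, 123], [6, 25, 19, 110, -21, 33, 119], [11, 20, 14, 123, -22, 24, 124]]
-1 25 [[-10, 9, 32, 126, -24, 24, 123], [49, 21, -36, 128, 39, 13, 62], [58, 28, -47, 129, 72, 17, 32], [0, 16, 27, 113, -27, 31, 126], [10, 22, 15, 117, -34, 20, 133], [64, 25, -47, 128, 51, 15, 58]]
1 0 [[-27, 27, 59, 109, -27, 59, -55], [-30, 43, 68, 114, -48, 58, -37], [-28, 45, 66, 116, -52, 55, -34], [-20, 37, 61, 95, -34, 69, -50], [-21, 47, 65, 100, -47, 65, -40], [-20, 36, 56, 115, -39, 51, -41]]
1 15 [[-26, 15, 53, 120, -26, 39, -56], [-14, 23, 40, 124, -39, 29, -44], [-15, 27, 41, 126, -50, 27, -33], [-11, 22, 41, 106, -27, 45, -56], [-8, 29, 38, 110, -37, 37, -47], [-18, 28, 52, 125, -53, 34, -26]]
1 25 [[-18, 9, 42, 126, -29, 25, -53], [3, 18, 19, 130, -51, 13, -31], [58, 28, -47, 129, 72, 17, -148], [-6, 17, 33, 113, -32, 32, -50], [21, 22, 1, 116, -19, 18, -61], [18, 18, 8, 130, -49, 12, -27]]
[-0.98125414 -0.81661956  0.16119748] [[0.002, -0.954, -0.299, 0.082], [1.0, 0.002, -0.001, 0.001], [0.001, -0.299, 0.954, -0.163], [0.0, 0.0, 0.0, 1.0]]
```

```bash
python3 - <<'E'
from r import *
t=12
arm.move_ptp(W(-14,40,200),R(t));arm.move_gripper(0.0,10)
arm.move_linear(W(-14,40,95),v=.12);f0=F();print(arm.sense()['clock'],f0.round(1))
for k in np.linspace(0,1,16)[1:]:
    arm.move_linear(W(-14-7*k,40,84-28*k),v=.03)
    f=F()-f0;print(round(84-28*k,1),f.round(1))
    if f[2]>5:break
c=arm.camera('side');import cv2;cv2.imwrite('pics/side1.png',cv2.resize(c['pixels'][180:340,300:480,::-1],(675,600)))
print(arm.sense()['clock'],arm.sense()['gripper_width'])
E
```

```text
6.175 [-0.4  0.6  0.1]
82.1 [-0.3 -0.5 -0.2]
80.3 [ 0.  -0.3  0.3]
78.4 [ 0.8 -1.   0.9]
76.5 [ 0.9 -0.7  0.9]
74.7 [ 1.2 -1.1 -0.3]
72.8 [ 0.2  0.  -0.8]
70.9 [ 0.6 -0.2  0.2]
69.1 [-0.1 -1.   0.8]
67.2 [ 0.3 -0.9  0.7]
65.3 [ 0.2 -1.  -0.4]
63.5 [-0.2 -0.8 -0.1]
61.6 [ 0.7 -0.1 -0.2]
59.7 [ 0.4 -0.8 -0.4]
57.9 [-0.4 -0.5 -0.1]
56.0 [ 0.7 -0.3 -0.3]
10.3083 0.0003485742691765512
```

View pics/side1.png

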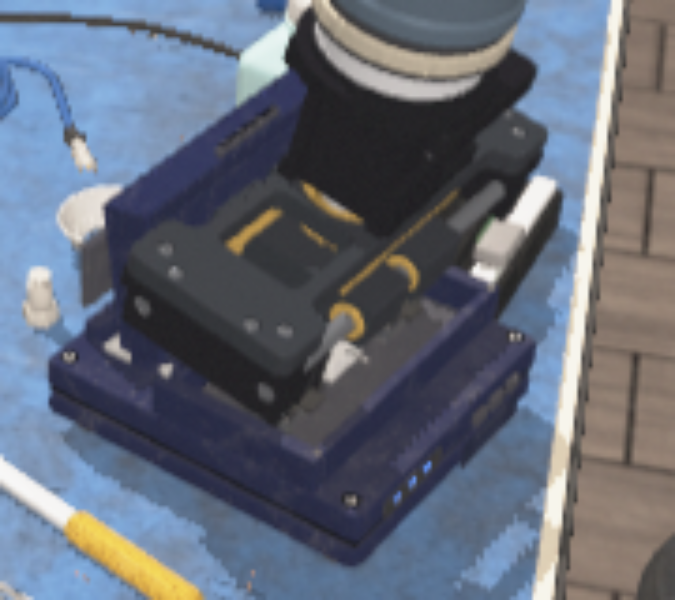

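The gripper body now hides the flap, and no firm contact shows in the force. I'll keep going down in 0.7 mm steps until it firms up.

```bash
python3 - <<'E'
from r import *
import cv2
f0=np.array([-.2,0,-.0])
for z in np.arange(55.3,50.8,-.7):
    arm.move_linear(W(-21,40,z),v=.02);arm.sleep(.05)
    f=np.mean([F() for _ in range(3)],0);print(round(z,1),f.round(1))
    if f[2]>3:break
arm.move_linear(W(-19,40,75),v=.08)
arm.move_linear(W(-60,40,190),v=.25)
arm.move_linear(W(-140,40,230),v=.25)
c=arm.camera('side');np.savez('side2.npz',**c);cv2.imwrite('pics/side2.png',cv2.resize(c['pixels'][180:340,300:480,::-1],(675,600),interpolation=2))
c=arm.camera('top');np.savez('top2.npz',**c)
print(arm.sense()['clock'])
from h import *
for n in('side','top'):
    c=dict(np.load(n+'2.npz'));P=cloud(c).reshape(-1,3)
    Q=toS(P-[0,0,.001],(X,Y,A))*1e3
    for y in(40,-40):
        f=Q[(abs(Q[:,1]-y)<10)&(abs(Q[:,0]+22)<12)&(Q[:,2]<90)];print(n,y,len(f),np.percentile(f[:,2],[5,50,95]) if len(f) else 0)
E
```

```text
55.3 [-0.1  1.2  1.4]
54.6 [-2.8  0.5  6.1]
12.5667
side 40 147 [41.52699974 53.58753804 55.15932315]
side -40 137 [41.50297328 53.56784492 55.31513907]
top 40 115 [48.09611584 52.14943623 56.28996969]
top -40 115 [47.95882691 51.60212473 55.31039936]
```

View pics/side2.png

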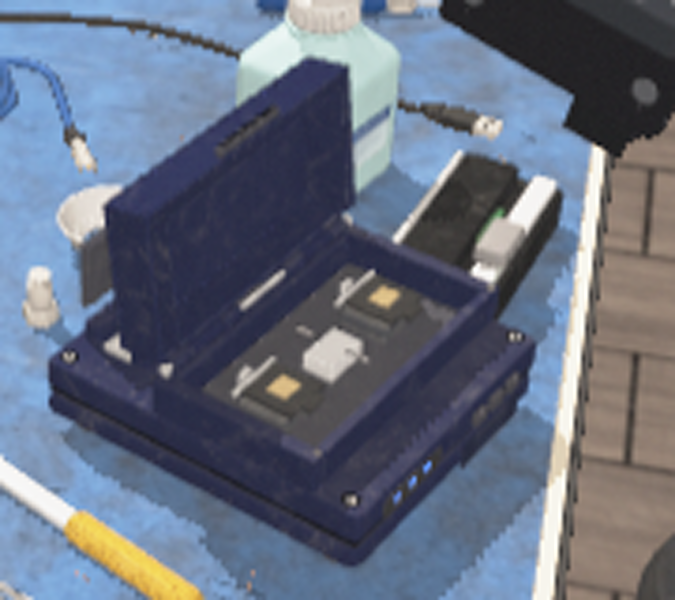

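The left flap now lies flat, at the same height as the right one; it shows at (275,385) and the right one at (385,295). The cover and heater lid haven't moved. Next is the cover.

```bash
python3 - <<'E'
from r import *
import cv2
arm.move_linear(W(-60,0,245),R(0),v=.25)
arm.move_linear(W(74,0,245),v=.25)
arm.move_linear(W(74,0,114),v=.2);f0=F();print(arm.sense()['clock'],f0.round(1))
for th in np.linspace(1.9,0.0,26):
    x,z=cover(th,60)
    arm.move_linear(W(x+10,0,z+.5),v=.05 if th>.4 else .03)
    f=F()-f0;print(round(th,2),f.round(1))
    if np.linalg.norm(f)>9:break
c=arm.camera('side');cv2.imwrite('pics/side3.png',cv2.resize(c['pixels'][180:340,300:480,::-1],(675,600),interpolation=2))
print(arm.sense()['clock'])
E
```

```text
14.675 [ 0.2 -0.2  0.6]
1.9 [ 0.6 -0.8 -0.4]
1.82 [ 0.4  0.1 -1.3]
1.75 [ 0.5 -0.6 -1.5]
1.67 [ 0.1 -0.1 -0.6]
1.6 [-0.2  0.  -1.1]
1.52 [ 0.5  0.8 -0.7]
1.44 [ 0.1 -0.3 -1.1]
1.37 [ 0.4  0.1 -0.7]
1.29 [-0.9  0.4 -1. ]
1.22 [ 0.6  0.6 -0.5]
1.14 [ 0.4 -0.3  0.1]
1.06 [-0.7  0.  -0.7]
0.99 [-0.2  0.3 -0.2]
0.91 [-0.9  0.7 -0.1]
0.84 [-0.1 -0.4 -0.4]
0.76 [-1.1  0.9 -1.3]
0.68 [ 0.6  0.3 -0.3]
0.61 [ 0.3 -0.1 -0.9]
0.53 [ 0.2  0.2 -1.4]
0.46 [-0.1  0.7 -0. ]
0.38 [-0.6 -0.6 -0.6]
0.3 [-0.4  0.3 -1.3]
0.23 [ 0.3 -0.1  0.4]
0.15 [ 0.7  0.8 -0.8]
0.08 [0.1 0.1 0.1]
0.0 [ 0.1  1.3 -0.5]
21.575
```

View pics/side3.png

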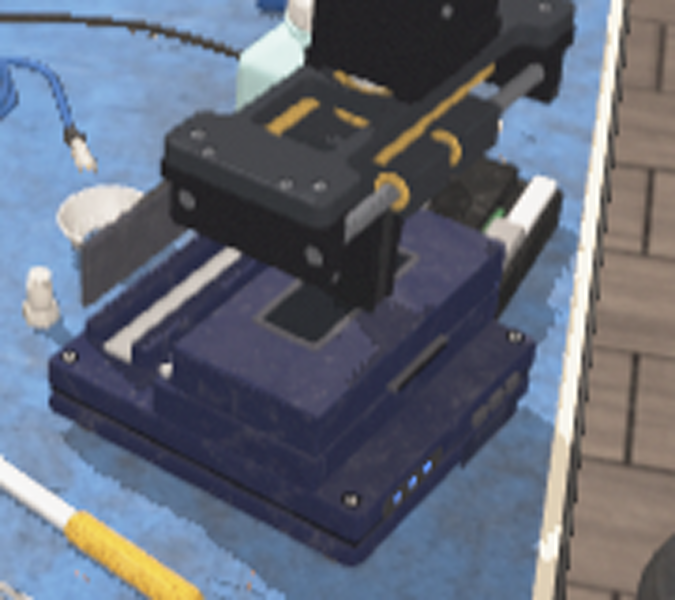

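The cover is down, with its front edge at (350,400), and the heater lid still stands at (125,245). I'll press gently until it firms up, then withdraw and check.

```bash
python3 - <<'E'
from r import *
import cv2
from h import *
b=np.mean([F() for _ in range(4)],0)
for z in np.arange(82,78,-.6):
    arm.move_linear(W(-32,0,z),v=.02);arm.sleep(.05)
    f=np.mean([F() for _ in range(3)],0)-b;print(round(z,1),f.round(1))
    if f[2]>3:break
arm.move_linear(W(-32,0,180),v=.15)
arm.move_linear(W(-130,0,260),v=.25)
c=arm.camera('side');cv2.imwrite('pics/side4.png',cv2.resize(c['pixels'][160:350,260:500,::-1],(757,600),interpolation=2))
P=cloud(c).reshape(-1,3);Q=toS(P-[0,0,.001],(X,Y,A))*1e3
for x in(-50,-20,5):
    k=Q[(abs(Q[:,0]-x)<5)&(abs(Q[:,1])<65)&(Q[:,2]<150)];print(x,np.percentile(k[:,2],[10,50,90]).round(1))
print(arm.sense()['clock'])
E
```

```text
82.0 [ 0.5  0.2 -0.3]
81.4 [-0.   0.4 -0.1]
80.8 [-1.2  1.9  4.9]
-50 [80.6 81.8 82.9]
-20 [81.1 82.2 83.6]
5 [80.6 81.8 83.1]
24.0417
```

View pics/side4.png

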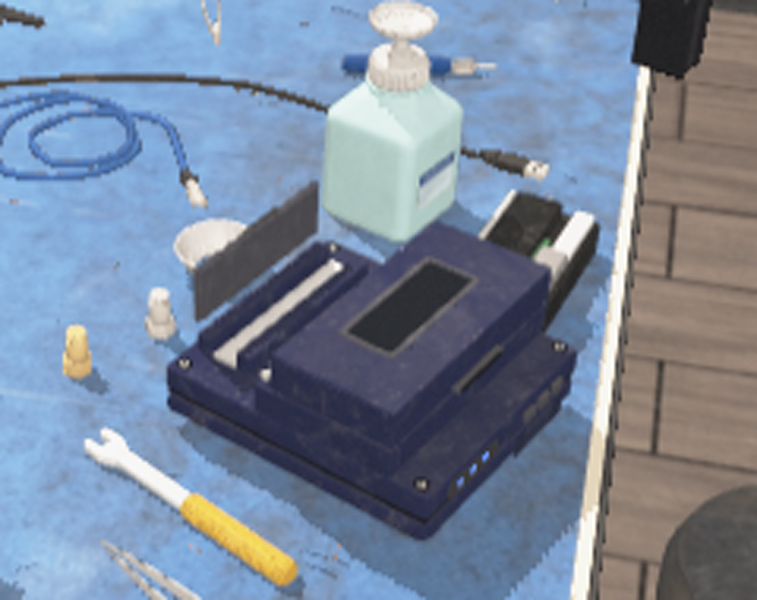

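The cover is shut, with its top level at z 82. The heater lid still stands open at (255,250), the bystanders haven't moved, and the gripper is clear at the top right.

```bash
python3 -c "
from rig import arm
print(arm.job_done())"
```

```text
the job is handed in; nothing more can be done
None
```

The job is handed in at about 24 s of the 51 s limit: left flap pressed flat, then the wind cover fully shut, with the heater lid still open, the surrounding things visibly unmoved and the arm clear.

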